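# Wedge up the plate of a level tester and hold it

## Task

The block level on the tester is ready for its first reading. Take the long wedge, slide it along the channel between the two rest pads and in under the roll, and press on until the hinged plate is just lifted off its rest, the roll standing about 4 mm clear of the pads and at no time as much as 8 mm. Finish like that, still gripping the wedge at that spot and touching nothing else, with the level standing undisturbed on the plate and the short wedge and the spanner left where they are.

Things in the scene. Friction and masses are not known exactly. Their poses are not given: they have to be found in the camera images.
- tester_base: Grey cast base of a level tester, 245 x 110 mm, fixed to the bench. Origin on the bench surface straight below the middle of the roll; +x runs along the base from its open front to the hinge, z up. Slab from x = -95 to +150 mm, top 16 mm above the bench. Two rest pads, tops 30 mm above the bench, stand at x = -12 to +12 mm, y = 18 to 48 mm either side; the roll rests on them.
- channel_mouth (a point): Middle of the channel's mouth, on the channel floor (the slab top, 16 mm above the bench) at x = -80 mm in the base's frame. The channel runs from here along the base's +x, centred, between two metal guide strips 10 mm high: the mouth flares from 36 to about 48 mm (x = -60 to -80 mm), then 36 mm wide up to x = +60 mm, between the rest pads and under the roll.
- tilt_plate: Bare metal hinged plate, 100 mm wide, 14 mm thick, top 56 mm above the bench when down. Origin in the middle of its hinge axis, 130 mm beyond the roll, 38 mm above the bench; its axes match the base's when it is down, and its free end, 144 mm from the hinge, rises about y: 0.031 rad is 4 mm of lift at the roll. Held down only by its weight and the level's, roughly 4 to 6 N at the roll.
- roll (a point): Middle of the axis of the metal roll, 16 mm diameter, 96 mm long, fixed across the underside of the plate near its free end. Plate down on its rest: this point is 38 mm above the bench, the roll's underside 30 mm above the bench and 14 mm above the channel floor. The lift is this point's height less 38 mm.
- block_level: Dark steel block level with a glass vial in its top, 100 x 30 x 34 mm, standing loose on the plate with its length along the base's x. Origin in the centre of its underside; z up.
- long_wedge: Long slim bare metal taper wedge, 148 x 30 mm, 0.35 kg. Origin on its underside below the middle of the upright tail block (28 mm along x, 22 mm across y, top 58 mm above the underside), which is gripped across y. +x points to the nose at x = 134 mm. 24 mm thick up to x = 34 mm, then sloping evenly down to 6 mm at the nose.
- long_wedge_nose (a point): Middle of the lower front edge of the long wedge's nose, 134 mm ahead of its origin. The wedge first touches the roll when this is about 45 mm past the roll's axis; each further 5.5 mm lifts the roll 1 mm. Pushing it takes roughly 5 to 15 N.
- short_wedge: The short, steep bare metal wedge, 81 mm long, 30 mm wide, with the same upright tail block; lies on the bench at the left, by the hinge end of the tester. Origin on its underside below the middle of the tail block, +x to the nose. Not used.
- spanner_13: Steel combination spanner, 176 mm long, 27 mm wide, 10 mm thick, lying flat at the right. Origin at the centre of its underside. Leave alone.

How it is judged:
On the way:
1. the gripped long wedge lies in the channel with its nose between the rest pads while the plate is still down (x of long_wedge_nose in the frame of tester_base above -0.012 m and y of long_wedge_nose in the frame of tester_base between -0.008 and 0.008 m and z of long_wedge_nose in the frame of tester_base between 0.01 and 0.023 m and z of roll in the frame of tester_base below 0.0388 m and contact force between the fingers and long_wedge above 1 N), for 0.1 s.
At the end, for the whole second after the job is handed in: Roll 2 to 6.2 mm off its pads and at rest, the plate carried by the long wedge (over 1.5 N between them), which lies straight in the channel (within 12 mm, 0.15 rad) and is still gripped (over 2 N); arm and fingers off the plate (under 0.2 N); level standing on the plate (z of roll in the frame of tester_base between 0.04 and 0.0442 m and contact force between long_wedge and tilt_plate above 1.5 N and contact force between the fingers and long_wedge above 2 N and contact force between each of the arm, the fingers and tilt_plate below 0.2 N and y of long_wedge in the frame of tester_base between -0.012 and 0.012 m and z of long_wedge in the frame of tester_base between 0.011 and 0.022 m and angle between the x axis of long_wedge and the x axis of tester_base, either way round below 0.15 rad and linear speed of each of long_wedge, tilt_plate below 0.01 m/s and z of block_level in the frame of tilt_plate between 0.012 and 0.026 m and angle between block_level's own z axis and vertical below 0.08 rad); the arm keeps its last pose, push and grip.
It fails at once if the plate is lifted 8 mm or more at the roll (z of roll in the frame of tester_base above 0.046 m).
It fails at once if the level is tipped or knocked off its place on the plate (angle between block_level's own z axis and vertical above 0.12 rad or distance of block_level from where it was at the start of the episode above 0.02 m).
It fails at once if the short wedge or the spanner is moved from its place (by more than 20 mm) (distance of any of short_wedge, spanner_13 from where it was at the start of the episode above 0.02 m).
It also fails if it takes over 42 s, if anything falls off the work surface, if the arm or the gripper's body presses on something with over 40 N, if the wrist force passes 120 N, or if a joint passes its speed limit or range.

## Robot

A 6-joint arm with a two-finger parallel gripper is mounted at the origin on the work surface; the furniture and walls round the work are solid. World frame = base frame: x ahead of the robot, y to its left, z up, the work surface at z = 0. Lengths are in m, angles in rad, forces in N, time in s.
With the tool pointing down it reaches from about 0.425 to 0.95 m from the base axis. Payload 3.5 kg.
Tool frame: the origin (TCP) lies at the very end of the fingers, on their centre line; the grasp point (between the pads) lies 19 mm behind it; z points along the fingers, y is the line along which they close (so a half turn about z gives the same grasp; the last joint's range is limited). The gripper opens to 85 mm and grips with 20 to 120 N. Pads are 22 mm wide; open, the fingers measure 114 mm over their backs; the gripper's body (76 mm by 85 mm) begins 54 mm behind the grasp point. The pads swing forward as they close: fully open they stand 13 mm farther back than shut.
Start: joints at [-1.348, 0.286, 1.577, -0, 1.279, -0.15], TCP at [0.246, -0.629, 0.231] pointing down, gripper open.
Joint ranges: [-2.77, 2.77], [-0.9, 2.22], [0.21, 2.48], [-1.53, 4.67], [0.24, 2.81], [-2.84, 2.84]. Speed limits (rad/s): [2.79, 2.79, 3.14, 3.14, 3.14, 3.14].

## Interface

Orientations are given as a unit quaternion [x, y, z, w].
In Python, from plant import get_state, read_camera, sign_off, recognise gives the robot as it stands.
- The arm moves only by the tool arm_command, never from a script. Its argument "steps" is a list of rows, each an object with "translation": the shift along the tool's x, y, z scaled (see below), a list of three; "twist": the turn, a rotation vector about the tool's x, y, z scaled (see below), a list of three; "fingers": the opening, from -1 (shut) to 1 (fully open). In form: [{"translation": [x, y, z], "twist": [rx, ry, rz], "fingers": fingers}, ...]. A call has 1 to 5 rows; each row is the pose to reach, as a shift and turn from the pose commanded when the call began, along the tool's axes at that moment; what a row does not reach only later rows make up. The controller multiplies each number of a shift by 75 cm and each number of a turn by 60 degrees. A row lasts 1/8 s, in which the tool goes at most 62.5 mm and 10.7 degrees, less where a joint would pass 70% of its speed; a pose out of reach is approached as far as the arm can. A call with a number of a shift or a turn outside -1 to 1 is refused whole. A call with a gripper value outside its range is refused whole. The fingers move at their own pace and stop on an object; "grip_force" is the grip in N (left out, the last holds). Time passes only in rows, so rows that repeat a pose let the fingers close. It gives the time, the measured TCP pose, the force, the opening and the grip force at its end, in the units of the state.
- get_state(): the state, without advancing time (a new reading comes with each control period).
- read_camera(name): name is "side" or "top"; returns a dict with "pixels" (384x512x3 uint8, red, green, blue), "K" (3x3 intrinsics, pixels), "k1" (the pictures are not rectified: a ray, as slopes to the right and down, at radius r is drawn at 1 + k1 r^2 times it, then the intrinsics apply), "R" (3x3) and "t" (3): a world point X has camera coordinates R X + t. Camera axes: x right, y down, z forward; pixel columns grow to the right and rows downward; lengths in m; the calibration is good to about 2 mm. A picture is of the moment at which its call begins. There is no depth.
- sign_off(): hands the job in; it is judged then, once.
Trained networks look in a picture, given as the dict that the camera call returned (one of the last four; its "shot" number tells which), for a name from the list of things; names that differ only in an ending like _2 or _b are one class to them, and where a whole thing is asked for, a point or a joint stands for the part that bears it (a point fixed in the world has none). Each returns a list of dicts, best first, with "conf" (0 to 1); they miss things now and then, are a little off and sometimes report something else, mostly with a low value. They report only what shows in the picture. A call takes as long as a camera call.
- recognise(picture, query): "point" ([row, column] in pixels, amid what is visible of it).
The state is a dict: "time": time; "qpos": joint angles; "dq": joint speeds; "joint_efforts": joint torques, N m; "eef_pos": TCP position; "tcp_rot": TCP orientation; "contact_force": force on the tool from outside, world axes, zero at the start; "wrist_torque": the same for the moment, N m; "opening": opening from 0.0 (shut) to 1.0 (fully open); "finger_force": force on a finger pad.
Only numpy, scipy, OpenCV 4.12 (cv2) and the standard library are available. Lean on these libraries where they do the work, as an engineer would, in place of code of your own. Each camera call takes 0.05 s, during which the arm holds its last target. There are 200 camera calls.

## Working session

There is one attempt and no reset: what is moved stays moved. The work goes in short steps, Python scripts to look and compute and a tool call to move; the robot and the scene stay as the last step left them, time stands still between calls to the robot, and variables do not carry over. Pictures are saved under pics/ and viewed, at most 10 in all, crops included, and the job is handed in when it is done.

Besides the shell and the picture viewer there is one more tool, called after "Call:" by a JSON object that holds its "name" and its "arguments". arm_command: Moves the arm, as the interface text tells. Shifts and turns lie within -1 to 1; 1 stands for 75 cm of shift or 60 degrees of turn. Its arguments: {"type":"object","properties":{"steps":{"type":"array"},"grip_force":{"type":"number"}},"required":["steps"]}

```bash
mkdir -p pics; ls
cat > h.py <<'E'
import numpy as np, cv2
from plant import get_state, read_camera, sign_off, recognise
from scipy.spatial.transform import Rotation as Ro
def ray(c,rc):
    K=c["K"]; u,v=rc[1],rc[0]
    d=cv2.undistortPoints(np.array([[[u,v]]],float),np.array(K,float),np.array([c["k1"],0,0,0,0.]))[0,0]
    R=np.array(c["R"]);t=np.array(c["t"])
    o=-R.T@t; w=R.T@np.array([d[0],d[1],1]); return o,w
def atz(c,rc,z):
    o,w=ray(c,rc); return o+w*(z-o[2])/w[2]
def proj(c,X):
    p,_=cv2.projectPoints(np.array(X,float).reshape(-1,1,3),cv2.Rodrigues(np.array(c["R"],float))[0],np.array(c["t"],float),np.array(c["K"],float),np.array([c["k1"],0,0,0,0.]))
    return p.reshape(-1,2)
def tri(rays):
    A=np.zeros((3,3));b=np.zeros(3)
    for o,w in rays:
        w=w/np.linalg.norm(w);P=np.eye(3)-np.outer(w,w);A+=P;b+=P@o
    return np.linalg.solve(A,b)
def save(c,n,s=1.5): cv2.imwrite(n,cv2.resize(c["pixels"][:,:,::-1],None,fx=s,fy=s))
E
python3 - <<'E'
from h import *
for n in("top","side"):
    c=read_camera(n); save(c,f"pics/{n}0.png")
    print(n,"cam",-np.array(c["R"]).T@c["t"])
    for q in ["tester_base","channel_mouth","tilt_plate","roll","block_level","long_wedge","long_wedge_nose","short_wedge","spanner_13"]:
        print(q,[(np.round(r["point"],1).tolist(),round(r["conf"],2),atz(c,r["point"],0.02).round(3).tolist()) for r in recognise(c,q)[:2]])
print(get_state())
E
```

```text
pics
top cam [ 0.32569312 -0.18839274  0.96112265]
tester_base [([183.8, 215.0], 0.84, [0.517, -0.079, 0.02]), ([210.0, 389.3], 0.67, [0.453, -0.501, 0.02])]
channel_mouth [([184.3, 208.7], 0.84, [0.516, -0.064, 0.02])]
tilt_plate [([184.1, 187.3], 0.59, [0.517, -0.011, 0.02])]
roll [([181.8, 186.8], 0.89, [0.522, -0.01, 0.02]), ([207.2, 387.9], 0.68, [0.459, -0.498, 0.02])]
block_level [([174.9, 188.2], 0.97, [0.539, -0.013, 0.02])]
long_wedge [([223.8, 300.3], 0.91, [0.42, -0.284, 0.02])]
long_wedge_nose [([224.9, 297.5], 0.89, [0.417, -0.277, 0.02])]
short_wedge [([232.7, 157.5], 0.87, [0.398, 0.056, 0.02])]
spanner_13 [([212.4, 389.8], 0.72, [0.447, -0.501, 0.02])]
side cam [-0.69230381  0.31819424  0.62094238]
tester_base [([209.1, 162.1], 0.8, [0.521, 0.039, 0.02])]
channel_mouth [([208.7, 164.0], 0.67, [0.522, 0.034, 0.02])]
tilt_plate []
roll [([200.3, 161.4], 0.56, [0.577, 0.027, 0.02])]
block_level [([197.5, 164.4], 0.49, [0.593, 0.014, 0.02])]
long_wedge [([199.1, 305.0], 0.54, [0.433, -0.358, 0.02])]
long_wedge_nose [([200.1, 309.8], 0.51, [0.422, -0.368, 0.02])]
short_we
[... 177 characters left out ...]
rray([-1.34800776e+00,  2.86304573e-01,  1.57670117e+00,  2.96029984e-07,
        1.27859489e+00, -1.49992767e-01]), 'dq': array([-7.62066945e-05, -8.63605417e-04, -3.30748155e-04, -3.58905037e-04,
       -8.39467161e-04, -3.99010745e-04]), 'joint_efforts': array([ 4.39747764e-04, -4.05969715e+01, -2.92950225e+01, -1.01863438e-04,
        5.79030439e-04,  6.05213629e-06]), 'eef_pos': array([ 0.24586903, -0.62861397,  0.23132118]), 'tcp_rot': array([ 9.82679500e-01,  1.85313249e-01, -3.44557832e-09, -3.98968438e-06]), 'contact_force': array([-0.32375564,  0.21302951, -0.28936414]), 'wrist_torque': array([0.03997125, 0.0420842 , 0.00042651]), 'finger_force': 0.0, 'opening': 1.0025594941695697}
```

Run:
```python
import cv2
a=cv2.imread("pics/top0.png")[195:435,165:660]   # orig cols 110-440 rows 130-290
cv2.imwrite("pics/topc.png",cv2.resize(a,None,fx=1.6,fy=1.6,interpolation=2))
a=cv2.imread("pics/side0.png")[225:405,180:560]
cv2.imwrite("pics/sidec.png",cv2.resize(a,None,fx=2,fy=2,interpolation=2))
```

```text
(no output)
```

View pics/topc.png

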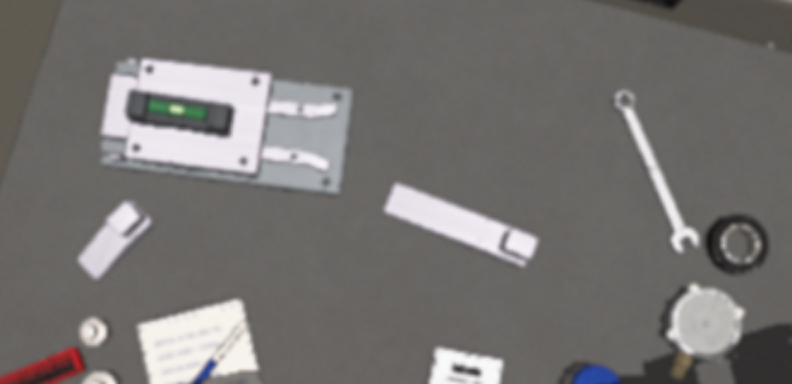

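View pics/sidec.png

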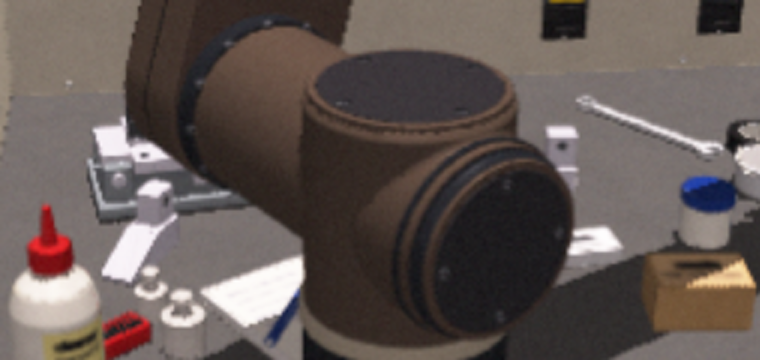

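The top view (crop pixels, scaled by 2.4) shows the tester's front edge at (351,88)–(339,193) and the plate's free end at (271,74)–(262,174). The wedge nose is at (397,183)/(385,210) and its tail at (538,238)/(525,265). The side view is blocked by the arm for most of this. I'll fit poses to these corners.

```bash
cat > fit.py <<'E'
from h import *
from scipy.optimize import least_squares
def place(p,P):
    P=np.array(P,float)/1000; c,s=np.cos(p[2]),np.sin(p[2])
    return np.c_[p[0]+c*P[:,0]-s*P[:,1],p[1]+s*P[:,0]+c*P[:,1],P[:,2]]
def fit(c,P,uv,p0):
    r=least_squares(lambda p:(proj(c,place(p,P))-uv).ravel(),p0,loss="soft_l1"); return r.x,r.fun.reshape(-1,2)
E
python3 - <<'E'
from fit import *
c=read_camera("top")
o=lambda L:np.array(L,float)/2.4+[110,130]-0.3
Bm=[[-95,-55,16],[-95,55,16],[-14,-50,56],[-14,50,56]]
b,r=fit(c,Bm,o([[351,88],[339,193],[271,74],[262,174]]),[.5,-.04,1.5]); print(b,r.round(1).tolist())
Wm=[[134,-15,6],[134,15,6],[-14,-15,24],[-14,15,24],[14,-11,58],[-14,11,58]]
w,r=fit(c,Wm[:4],o([[397,183],[385,210],[538,238],[525,265]]),[.42,-.28,1.2]); print(w,r.round(1).tolist())
im=cv2.resize(c["pixels"][130:240,140:345,::-1],None,fx=3.8,fy=3.8,interpolation=cv2.INTER_CUBIC)
def dr(p,M,col):
    q=((proj(c,place(p,M))+.5-[140,130])*3.8).astype(int)
    cv2.polylines(im,[q],True,col,1)
sq=lambda a,b,w,z,z2=None:[[a,-w,z],[a,w,z],[b,w,z2 or z],[b,-w,z2 or z]]
dr(b,sq(-95,150,55,16),(0,0,255));dr(b,sq(-14,130,50,56),(0,200,0));dr(b,sq(-80,60,18,26),(255,0,0))
dr(w,sq(-14,34,15,24),(0,0,255));dr(w,sq(34,134,15,24,6),(0,200,0));dr(w,sq(-14,14,11,58),(255,0,0))
cv2.imwrite("pics/ov.png",im)
E
```

```text
[ 0.51760857 -0.07984362  1.46676461] [[0.8, -0.3], [1.0, 0.2], [-0.4, 0.0], [-1.9, 0.1]]
[ 0.3995441  -0.34268906  1.17424607] [[0.0, -0.0], [0.3, 0.0], [-0.7, -0.3], [0.2, 0.2]]
```

View pics/ov.png

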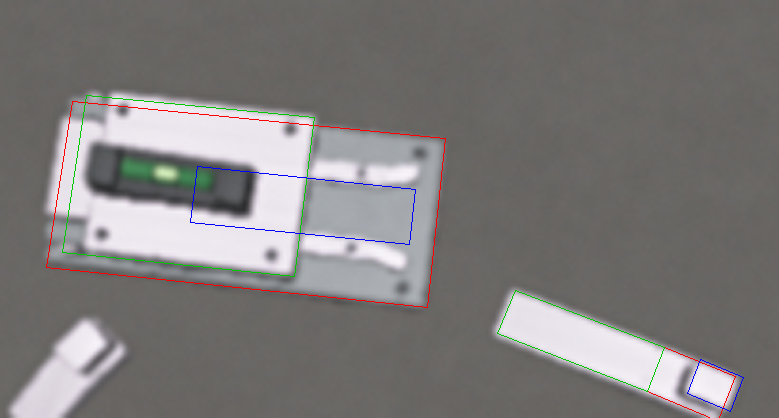

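The overlay fits: the slab and channel agree with the guide strips to about 1 px (2.4 mm). The wedge is at about (0.400, -0.343) with yaw 1.174, and the base at (0.518, -0.080) with yaw 1.467. Next I'll move above the wedge.

```bash
cat > go.py <<'E'
import sys; from h import *
# target x y z yaw(of tool x); prints scaled translation/twist
x,y,z,yaw=map(float,sys.argv[1:5]); s=get_state()
R0=Ro.from_quat(s["tcp_rot"]); T=Ro.from_euler("z",yaw)*Ro.from_euler("x",np.pi)
print("tr",(R0.inv().apply(np.array([x,y,z])-s["eef_pos"])/.75).round(4),"tw",((R0.inv()*T).as_rotvec()/np.pi*3).round(4),s["time"])
E
python3 go.py 0.400 -0.3415 0.13 1.174
```

```text
tr [ 0.3308 -0.2817  0.1351] tw [-0.     -0.     -0.7651] 1.05
```

Call:
{"name": "arm_command", "arguments": {"steps": [{"translation": [0.331,-0.282,0.135],"twist": [0,0,-0.765],"fingers": 1},{"translation": [0.331,-0.282,0.135],"twist": [0,0,-0.765],"fingers": 1},{"translation": [0.331,-0.282,0.135],"twist": [0,0,-0.765],"fingers": 1},{"translation": [0.331,-0.282,0.135],"twist": [0,0,-0.765],"fingers": 1},{"translation": [0.331,-0.282,0.135],"twist": [0,0,-0.765],"fingers": 1}], "grip_force": 90}}

```text
time: 1.68
eef_pos: [0.3877, -0.364, 0.1385]
tcp_rot: [0.832, 0.555, 0.0, 0.001]
contact_force: [-0.0, 0.4, 0.8]
opening: 1.001
finger_force: 0.0
```

```bash
python3 go.py 0.400 -0.3415 0.13 1.174; python3 -c "
from h import *
print(get_state()['qpos'],get_state()['eef_pos'])"
```

```text
tr [0.0341 0.0036 0.0113] tw [0.001  0.0004 0.0019] 1.675
[-9.44901052e-01  6.88334097e-02  2.00584685e+00  1.74719476e-04
  1.06581267e+00 -5.50154670e-01] [ 0.38768771 -0.36403331  0.13849099]
```

Call:
{"name": "arm_command", "arguments": {"steps": [{"translation": [0.034,0.004,0.011],"twist": [0,0,0],"fingers": 1},{"translation": [0.034,0.004,0.011],"twist": [0,0,0],"fingers": 1},{"translation": [0.034,0.004,0.011],"twist": [0,0,0],"fingers": 1}]}}

```text
time: 2.05
eef_pos: [0.3997, -0.3443, 0.1312]
tcp_rot: [0.833, 0.554, -0.0, 0.001]
contact_force: [-0.2, -1.8, 0.1]
opening: 1.0
finger_force: 0.0
```

```bash
python3 go.py 0.400 -0.3415 0.13 1.174;python3 go.py 0.400 -0.3415 0.029 1.174
python3 - <<'E'
from h import *
a=[read_camera(n)["pixels"] for n in("top","side")]
im=np.hstack([a[0][150:270,230:370],a[1][120:240,230:370]])
cv2.imwrite("pics/b.png",cv2.resize(im[:,:,::-1],None,fx=2.8,fy=2.8,interpolation=2))
E
```

```text
tr [ 0.0036 -0.0011  0.0015] tw [ 0.0012  0.0011 -0.0002] 2.05
tr [ 0.0037 -0.0012  0.1362] tw [ 0.0012  0.0011 -0.0002] 2.05
```

View pics/b.png

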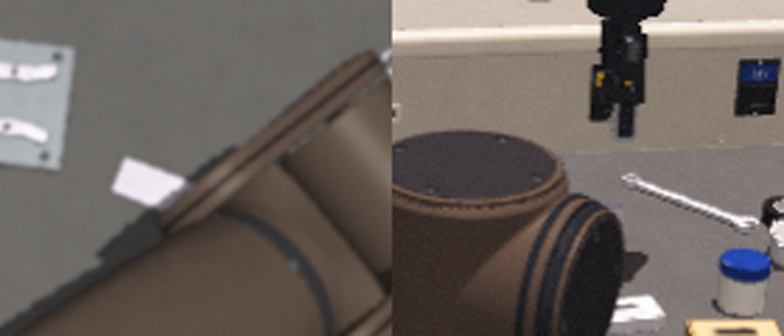

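The top view shows the arm covering the tail of the wedge. In the side view the fingers point down above it. The position comes from the fit, so I'll descend while watching the force.

Call:
{"name": "arm_command", "arguments": {"steps": [{"translation": [0.003,0,0.05],"twist": [0,0,0],"fingers": 1},{"translation": [0.003,0,0.1],"twist": [0,0,0],"fingers": 1},{"translation": [0.003,0,0.135],"twist": [0,0,0],"fingers": 1},{"translation": [0.003,0,0.135],"twist": [0,0,0],"fingers": 1}]}}

```text
time: 2.65
eef_pos: [0.3989, -0.3409, 0.0273]
tcp_rot: [0.833, 0.553, -0.0, -0.002]
contact_force: [0.1, -0.2, -0.6]
opening: 1.001
finger_force: 0.0
```

```bash
python3 go.py 0.400 -0.3415 0.029 1.174
```

```text
tr [-0.0002  0.0017 -0.0022] tw [-0.0038 -0.002  -0.0017] 2.65
```

Call:
{"name": "arm_command", "arguments": {"steps": [{"translation": [0,0.001,-0.002],"twist": [0,0,0],"fingers": -1},{"translation": [0,0.001,-0.002],"twist": [0,0,0],"fingers": -1},{"translation": [0,0.001,-0.002],"twist": [0,0,0],"fingers": -1},{"translation": [0,0.001,-0.002],"twist": [0,0,0],"fingers": -1},{"translation": [0,0.001,-0.002],"twist": [0,0,0],"fingers": -1}]}}

```text
time: 3.28
eef_pos: [0.4014, -0.342, 0.0318]
tcp_rot: [0.832, 0.554, -0.0, 0.0]
contact_force: [-2.7, 1.0, 6.0]
opening: 0.245
finger_force: 89.0
```

Call:
{"name": "arm_command", "arguments": {"steps": [{"translation": [0,0,0],"twist": [0,0,0],"fingers": -1},{"translation": [0,0,0],"twist": [0,0,0],"fingers": -1},{"translation": [0,0,0],"twist": [0,0,0],"fingers": -1}]}}

```text
time: 3.65
eef_pos: [0.4014, -0.3419, 0.0318]
tcp_rot: [0.832, 0.554, -0.0, 0.0]
contact_force: [-2.7, 1.4, 6.4]
opening: 0.238
finger_force: 89.0
```

The wedge is gripped (opening 0.238, about 20 mm). I'll lift it, then line it up ahead of the mouth.

Call:
{"name": "arm_command", "arguments": {"steps": [{"translation": [0,0,-0.03],"twist": [0,0,0],"fingers": -1},{"translation": [0,0,-0.05],"twist": [0,0,0],"fingers": -1},{"translation": [0,0,-0.05],"twist": [0,0,0],"fingers": -1}]}}

```text
time: 4.03
eef_pos: [0.4016, -0.342, 0.069]
tcp_rot: [0.833, 0.554, 0.0, 0.001]
contact_force: [0.5, -0.2, -5.2]
opening: 0.241
finger_force: 88.8
```

```bash
python3 go.py 0.4938 -0.3076 0.068 1.467
```

```text
tr [0.0898 0.0956 0.0014] tw [ 0.002   0.0015 -0.2798] 4.025
```

Call:
{"name": "arm_command", "arguments": {"steps": [{"translation": [0.04,0.045,0],"twist": [0,0,-0.14],"fingers": -1},{"translation": [0.09,0.096,0],"twist": [0,0,-0.28],"fingers": -1},{"translation": [0.09,0.096,0],"twist": [0,0,-0.28],"fingers": -1},{"translation": [0.09,0.096,0],"twist": [0,0,-0.28],"fingers": -1},{"translation": [0.09,0.096,0],"twist": [0,0,-0.28],"fingers": -1}]}}

```text
time: 4.65
eef_pos: [0.4924, -0.307, 0.0672]
tcp_rot: [0.743, 0.669, -0.0, -0.001]
contact_force: [0.8, 0.1, -4.5]
opening: 0.238
finger_force: 89.5
```

```bash
python3 go.py 0.4938 -0.3076 0.068 1.467
python3 - <<'E'
from fit import *
c=read_camera("top"); s=get_state()
R=Ro.from_quat(s["tcp_rot"]).as_matrix(); yaw=np.arctan2(R[1,0],R[0,0]); p=s["eef_pos"]; print(p,yaw)
im=cv2.resize(c["pixels"][140:240,150:320,::-1],None,fx=4.6,fy=4.6,interpolation=cv2.INTER_CUBIC)
def dr(p,M,col,dz=0):
    X=place(p,M); X[:,2]+=dz
    cv2.polylines(im,[((proj(c,X)+.5-[150,140])*4.6).astype(int)],True,col,1)
sq=lambda a,b,w,z,z2=None:[[a,-w,z],[a,w,z],[b,w,z2 or z],[b,-w,z2 or z]]
b=[.5176,-.0798,1.4668]
dr(b,sq(-95,150,55,16),(0,0,255));dr(b,sq(-60,60,18,26),(255,0,0));dr(b,sq(-14,130,50,56),(0,200,0))
dr([p[0],p[1],yaw],sq(34,134,15,24,6),(0,200,0),p[2]-.0318)
cv2.imwrite("pics/c.png",im)
E
```

```text
tr [-0.0006  0.0019 -0.001 ] tw [-0.0016 -0.0009 -0.001 ] 4.65
[ 0.4925101  -0.30716601  0.06752974] 1.465743321517635
```

View pics/c.png

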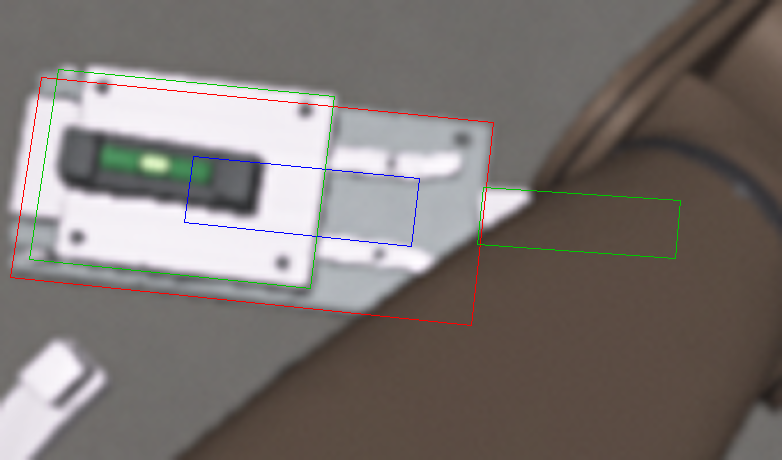

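The projected wedge outline matches the picture (nose at (480,188)) and lies centred on the channel. I'll lower it and enter the mouth.

Call:
{"name": "arm_command", "arguments": {"steps": [{"translation": [0,0.0019,0.02],"twist": [0,0,-0.001],"fingers": -1},{"translation": [0.017,0.0019,0.022],"twist": [0,0,-0.001],"fingers": -1},{"translation": [0.034,0.0019,0.022],"twist": [0,0,-0.001],"fingers": -1},{"translation": [0.034,0.0019,0.022],"twist": [0,0,-0.001],"fingers": -1}]}}

```text
time: 5.2
eef_pos: [0.4977, -0.2803, 0.0515]
tcp_rot: [0.742, 0.671, -0.0, -0.0]
contact_force: [0.8, -0.8, -4.2]
opening: 0.242
finger_force: 89.5
```

```bash
cat > rel.py <<'E'
from h import *
s=get_state(); b=np.array([.5176,-.0798]); a=1.4668; e=np.array([np.cos(a),np.sin(a)]); n=np.array([-e[1],e[0]])
d=s["eef_pos"][:2]-b; R=Ro.from_quat(s["tcp_rot"]).as_matrix(); f=s["contact_force"]
print("nose x mm",(d@e*1000+134).round(1),"y",(d@n*1000).round(1),"z under",(s["eef_pos"][2]*1000-31.8).round(1),"dyaw",round(np.arctan2(R[1,0],R[0,0])-a,4),"tilt z",R[:,2].round(4),"F along/lat/z",(f[:2]@e).round(1),(f[:2]@n).round(1),f[2].round(1),s["finger_force"],s["time"])
E
python3 rel.py
```

```text
nose x mm -67.5 y -1.0 z under 19.7 dyaw 0.0031 tilt z [-5.e-04  6.e-04 -1.e+00] F along/lat/z -0.7 -0.9 -4.2 89.48421120643616 5.2
```

Call:
{"name": "arm_command", "arguments": {"steps": [{"translation": [0.01,-0.0013,0.002],"twist": [0,0,0.003],"fingers": -1},{"translation": [0.02,-0.0013,0.0045],"twist": [0,0,0.003],"fingers": -1},{"translation": [0.035,-0.0013,0.0045],"twist": [0,0,0.003],"fingers": -1},{"translation": [0.05,-0.0013,0.0045],"twist": [0,0,0.003],"fingers": -1},{"translation": [0.055,-0.0013,0.0045],"twist": [0,0,0.003],"fingers": -1}]}}

```text
time: 5.82
eef_pos: [0.501, -0.2396, 0.0482]
tcp_rot: [0.743, 0.669, -0.0, -0.0]
contact_force: [-0.3, -0.2, -5.1]
opening: 0.24
finger_force: 89.5
```

```bash
python3 rel.py
```

```text
nose x mm -26.7 y -0.0 z under 16.4 dyaw -0.0008 tilt z [-3.e-04  2.e-04 -1.e+00] F along/lat/z -0.2 0.3 -5.1 89.4919216632843 5.825
```

Call:
{"name": "arm_command", "arguments": {"steps": [{"translation": [0.015,0,0.001],"twist": [0,0,0],"fingers": -1},{"translation": [0.03,0,0.001],"twist": [0,0,0],"fingers": -1},{"translation": [0.045,0,0.001],"twist": [0,0,0],"fingers": -1},{"translation": [0.06,0,0.001],"twist": [0,0,0],"fingers": -1},{"translation": [0.07,0,0.001],"twist": [0,0,0],"fingers": -1}]}}

```text
time: 6.45
eef_pos: [0.5068, -0.1879, 0.0479]
tcp_rot: [0.743, 0.669, 0.0, 0.0]
contact_force: [-0.4, -1.0, -1.0]
opening: 0.239
finger_force: 90.1
```

```bash
python3 rel.py
```

```text
nose x mm 25.3 y -0.5 z under 16.1 dyaw -0.0013 tilt z [ 6.e-04 -5.e-04 -1.e+00] F along/lat/z -1.0 0.3 -1.0 90.08188247680664 6.45
```

Call:
{"name": "arm_command", "arguments": {"steps": [{"translation": [0.005,0,0],"twist": [0,0,0],"fingers": -1},{"translation": [0.01,0,0],"twist": [0,0,0],"fingers": -1},{"translation": [0.015,0,0],"twist": [0,0,0],"fingers": -1},{"translation": [0.015,0,0],"twist": [0,0,0],"fingers": -1}]}}

```text
time: 6.95
eef_pos: [0.508, -0.1772, 0.0479]
tcp_rot: [0.744, 0.669, 0.0, 0.0]
contact_force: [-0.5, 1.0, -0.6]
opening: 0.237
finger_force: 90.3
```

Call:
{"name": "arm_command", "arguments": {"steps": [{"translation": [0.002,0,0],"twist": [0,0,0],"fingers": -1},{"translation": [0.004,0,0],"twist": [0,0,0],"fingers": -1},{"translation": [0.004,0,0],"twist": [0,0,0],"fingers": -1}]}}

```text
time: 7.32
eef_pos: [0.5083, -0.1746, 0.0479]
tcp_rot: [0.744, 0.669, 0.0, 0.0]
contact_force: [-0.8, -2.1, 1.1]
opening: 0.239
finger_force: 90.4
```

Call:
{"name": "arm_command", "arguments": {"steps": [{"translation": [0.002,0,0],"twist": [0,0,0],"fingers": -1},{"translation": [0.004,0,0],"twist": [0,0,0],"fingers": -1},{"translation": [0.004,0,0],"twist": [0,0,0],"fingers": -1}]}}

```text
time: 7.7
eef_pos: [0.5086, -0.1714, 0.0479]
tcp_rot: [0.743, 0.669, 0.0, 0.0]
contact_force: [-0.2, -2.2, 1.5]
opening: 0.242
finger_force: 90.5
```

```bash
python3 rel.py
```

```text
nose x mm 41.9 y -0.6 z under 16.1 dyaw -0.0017 tilt z [ 7.e-04 -4.e-04 -1.e+00] F along/lat/z -2.2 -0.1 1.5 90.48103451728821 7.7
```

Call:
{"name": "arm_command", "arguments": {"steps": [{"translation": [0.002,0,0],"twist": [0,0,0],"fingers": -1},{"translation": [0.004,0,0],"twist": [0,0,0],"fingers": -1},{"translation": [0.004,0,0],"twist": [0,0,0],"fingers": -1}]}}

```text
time: 8.07
eef_pos: [0.5089, -0.1691, 0.0478]
tcp_rot: [0.743, 0.669, -0.0, 0.001]
contact_force: [-0.4, -6.1, 1.1]
opening: 0.244
finger_force: 90.4
```

Call:
{"name": "arm_command", "arguments": {"steps": [{"translation": [0.002,0,0],"twist": [0,0,0],"fingers": -1},{"translation": [0.004,0,0],"twist": [0,0,0],"fingers": -1},{"translation": [0.004,0,0],"twist": [0,0,0],"fingers": -1}]}}

```text
time: 8.45
eef_pos: [0.5091, -0.1672, 0.0479]
tcp_rot: [0.743, 0.669, -0.001, 0.002]
contact_force: [-0.7, -8.9, 0.6]
opening: 0.241
finger_force: 90.3
```

Call:
{"name": "arm_command", "arguments": {"steps": [{"translation": [0.002,0,0],"twist": [0,0,0],"fingers": -1},{"translation": [0.004,0,0],"twist": [0,0,0],"fingers": -1},{"translation": [0.004,0,0],"twist": [0,0,0],"fingers": -1}]}}

```text
time: 8.82
eef_pos: [0.5095, -0.1642, 0.0479]
tcp_rot: [0.743, 0.669, -0.001, 0.002]
contact_force: [-1.8, -9.2, 0.9]
opening: 0.237
finger_force: 90.3
```

```bash
python3 rel.py
```

```text
nose x mm 49.2 y -0.7 z under 16.1 dyaw -0.0009 tilt z [ 8.0e-04 -3.8e-03 -1.0e+00] F along/lat/z -9.3 0.9 0.9 90.28652429580688 8.825
```

Contact came at about nose +45 mm, as expected. I need about 18 mm more.

Call:
{"name": "arm_command", "arguments": {"steps": [{"translation": [0.002,0,0],"twist": [0,0,0],"fingers": -1},{"translation": [0.004,0,0],"twist": [0,0,0],"fingers": -1},{"translation": [0.006,0,0],"twist": [0,0,0],"fingers": -1},{"translation": [0.008,0,0],"twist": [0,0,0],"fingers": -1},{"translation": [0.008,0,0],"twist": [0,0,0],"fingers": -1}]}}

```text
time: 9.45
eef_pos: [0.5101, -0.1582, 0.0478]
tcp_rot: [0.743, 0.669, -0.001, 0.002]
contact_force: [-1.3, -9.9, 0.4]
opening: 0.238
finger_force: 90.3
```

Call:
{"name": "arm_command", "arguments": {"steps": [{"translation": [0.002,0,0],"twist": [0,0,0],"fingers": -1},{"translation": [0.004,0,0],"twist": [0,0,0],"fingers": -1},{"translation": [0.006,0,0],"twist": [0,0,0],"fingers": -1},{"translation": [0.008,0,0],"twist": [0,0,0],"fingers": -1},{"translation": [0.008,0,0],"twist": [0,0,0],"fingers": -1}]}}

```text
time: 10.07
eef_pos: [0.5108, -0.1522, 0.0479]
tcp_rot: [0.743, 0.669, -0.001, 0.002]
contact_force: [-1.3, -9.3, 0.7]
opening: 0.236
finger_force: 90.4
```

```bash
python3 rel.py
```

```text
nose x mm 61.3 y -0.7 z under 16.1 dyaw -0.001 tilt z [ 9.0e-04 -3.6e-03 -1.0e+00] F along/lat/z -9.4 0.3 0.7 90.35654783248901 10.075
```

Call:
{"name": "arm_command", "arguments": {"steps": [{"translation": [0.002,0,0],"twist": [0,0,0],"fingers": -1},{"translation": [0.004,0,0],"twist": [0,0,0],"fingers": -1},{"translation": [0.006,0,0],"twist": [0,0,0],"fingers": -1},{"translation": [0.008,0,0],"twist": [0,0,0],"fingers": -1},{"translation": [0.008,0,0],"twist": [0,0,0],"fingers": -1}]}}

```text
time: 10.7
eef_pos: [0.5114, -0.1462, 0.0478]
tcp_rot: [0.743, 0.669, -0.001, 0.002]
contact_force: [-1.4, -8.1, 1.7]
opening: 0.237
finger_force: 90.4
```

```bash
python3 rel.py
python3 - <<'E'
from h import *
a=[read_camera(n)["pixels"] for n in("top","side")]
im=np.hstack([a[0][130:250,130:270],a[1][130:250,100:240]])
cv2.imwrite("pics/d.png",cv2.resize(im[:,:,::-1],None,fx=2.8,fy=2.8,interpolation=2))
E
```

```text
nose x mm 67.3 y -0.7 z under 16.0 dyaw -0.001 tilt z [ 8.0e-04 -3.6e-03 -1.0e+00] F along/lat/z -8.2 0.6 1.7 90.38331270217896 10.7
```

View pics/d.png

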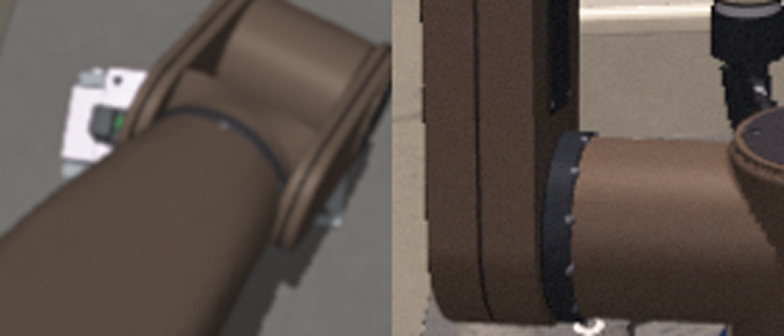

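Both views show only the arm covering the tester; the hinge end of the plate and the level's end at about (105,125) are still in place. Contact force, travel and geometry agree on about 4 mm of lift. I'll let it settle, then hand in.

Call:
{"name": "arm_command", "arguments": {"steps": [{"translation": [0,0,0],"twist": [0,0,0],"fingers": -1},{"translation": [0,0,0],"twist": [0,0,0],"fingers": -1},{"translation": [0,0,0],"twist": [0,0,0],"fingers": -1},{"translation": [0,0,0],"twist": [0,0,0],"fingers": -1}]}}

```text
time: 11.3
eef_pos: [0.5114, -0.1462, 0.0478]
tcp_rot: [0.743, 0.669, -0.001, 0.002]
contact_force: [-1.2, -8.6, 0.6]
opening: 0.239
finger_force: 90.4
```

```bash
python3 rel.py; python3 -c "
from plant import sign_off; print(sign_off())"
```

```text
nose x mm 67.3 y -0.7 z under 16.0 dyaw -0.001 tilt z [ 8.0e-04 -3.5e-03 -1.0e+00] F along/lat/z -8.7 0.3 0.6 90.38264751434326 11.3
the job is handed in; nothing more can be done
None
```

Job handed in at 11.3 s with no verdict returned: the long wedge is still gripped under the roll, nose about 67 mm past its axis; the roughly 4 mm lift is inferred from wedge travel and contact force, as the arm hid the roll and most of the level from both cameras.

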